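Hook a dropped bracket out from under a bar guard

ROBOT

A 7-joint arm with a two-finger parallel gripper is mounted at the origin on the work surface. World frame = base frame: x ahead of the robot, y to its left, z up, the work surface at z = 0. Lengths are in m, angles in rad, forces in N, time in s.
With the tool pointing down it reaches from about 0.425 to 0.95 m from the base axis. Payload 4.7 kg.
Tool frame: the origin (TCP) lies on the centre line of the jaws, within the pads' length; the fingertips stand robot.nose_length ahead of it and the grasp point (between the pads) lies 8 mm behind it (robot.nose_length is the distance from the TCP to the fingertips, in m); z points along the fingers, x is the direction in which the jaws open and shut, and the axes are right-handed (so a half turn about z gives the same grasp; the last joint's range is limited). The gripper opens to 85 mm and grips with 20 to 120 N. Pads are 22 mm wide; open, the fingers measure 114 mm over their backs; the gripper's body (76 mm by 85 mm) begins 54 mm behind the grasp point. The pads swing forward as they close: fully open they stand 13 mm farther back than shut.
Start: joints at [-1.163, 0.469, -0.049, 1.532, 0.024, 1.141, -0.082], TCP at [0.286, 0.612, 0.242] pointing down, gripper open.
Joint ranges: [-2.59, 2.59], [-0.33, 1.99], [-1.39, 1.29], [0.1, 2.45], [-1.04, 4.18], [0.21, 1.99], [-2.66, 2.66]. Speed limits (rad/s): [2.57, 2.57, 3.14, 3.14, 3.14, 3.14, 3.14].

INTERFACE

Orientations are given as [roll, pitch, yaw] about the fixed x, y, z axes, in that order (R = Rz(yaw) Ry(pitch) Rx(roll)).
In Python, from plant import robot gives the robot as it stands. Calls block until the motion is done:
- robot.goto(position, orientation): joint-space move of the TCP to a pose.
- robot.move_straight(position, vel=0.15, attitude=None, contact_N=None): straight line of the TCP; attitude=None keeps the orientation; vel is the mean speed in m/s. With contact_N (N) it stops when the force on the tool has changed by that much, and returns True; else False.
- robot.move_joints(angles): joint-space move.
- robot.grip(opening, strength=None): opening from 0.0 (shut) to 1.0 (fully open); strength is the grip in N (None keeps the last); returns when the fingers have stopped.
- robot.sleep(seconds).
- robot.inverse_kinematics(position, orientation): joint angles nearest the present ones, or None.
- robot.sense(): the state.
- robot.grab_frame(name): name is "scene" or "top"; returns a dict with "image" (384x512x3 uint8, red, green, blue), "range_z" (384x512 float32, m along the optical axis (not along the pixel's ray), 0 where there is no reading), "fx", "fy", "cx", "cy" (pixels), "R" (3x3) and "t" (3): a world point X has camera coordinates R X + t. Camera axes: x right, y down, z forward; pixel columns grow to the right and rows downward; lengths in m; the calibration is good to about 2 mm. A picture is of the moment at which its call begins.
A pose or a line that the arm cannot do raises robot.IKError and nothing moves.
- robot.close_job(): hands the job in, once; it reports no verdict.
The state is a dict: "t": time; "joint_pos": joint angles; "joint_velocities": joint speeds; "effort": joint torques, N m; "tcp_pos": TCP position; "tcp_rot": TCP orientation; "wrist_force": force on the tool from outside, world axes, zero at the start; "torque": the same for the moment, N m; "opening": opening from 0.0 (shut) to 1.0 (fully open).
Only numpy, scipy, OpenCV 4.12 (cv2) and the standard library are available. Lean on these libraries where they do the work, as an engineer would, in place of code of your own. Each camera call takes 0.05 s, during which the arm holds its last target.

TASK

The aluminium bracket has slipped under the fixed bar guard of the drive. Lift the hooked rod off its rest, reach its claw in through the guard's open end and draw the bracket along the bench until all of it is out from under the guard and its leaning front bars, lying flat; then put the rod back in the groove of its rest as it lay before. Never touch the bracket with the hand, only with the rod, and leave the jar, the bottle and the screwdriver where they are.

Things in the scene. Friction and masses are not known exactly. Their poses are not given: they have to be found in the camera images.
- guard: Fixed guard of 6 mm steel bars, 25 mm apart, before a grey gearbox and blue motor. Origin: on the bench, middle of the open end; own y points out of it, x across, z up. Space inside: x = -97 to 97 mm (barred sides, with 4 mm thick foot strips outside, to x = +-133), y = 0 back to -185 mm, 86 mm high under the roof bars, no sill. It is fixed and does not move.
- visor_edge (a point): Middle of the upper edge of the guard's visor: the bars above the opening lean outwards, straight from y = 0, z = 90 mm to this edge at y = 75 mm, z = 200 mm (guard axes), over the full width of the guard.
- bracket_window (a point): Centre of the loose bracket: middle of its window, 5 mm above its underside. It lies flat: an aluminium frame 110 mm (own x) by 76 mm (own y), 10 mm thick, with a window 66 mm (x) by 44 mm (y) right through it, and along each short end an ear 8 mm thick that stands 22 mm above the bench. 0.12 to 0.24 kg.
- hook_grip (a point): Grip place of the loose hooked rod: on the axis of its wooden handle (22 mm wide in x, 18 thick, 92 long), 32 mm below its free end. Axes are the rod's: its steel run lies along y, level when z is up. The handle leans 40 degrees from z: it points up along (0, 0.643, 0.766). Run: 8 mm wide, 16 high, 158 long, its underside 62 mm below this point, its middle 120 mm away in -y. 0.2 kg.
- hook_tip (a point): Middle of the lower end face (8 mm in x, 12 mm in y) of the rod's claw, which points down (-z) at the -y end of the run and reaches 32 mm below the run's underside. In the rod's axes it lies 195 mm in -y and 93.6 mm in -z from hook_grip. A grip of 60 N on the handle holds the rod rigidly.
- rest: Fixed rest of the rod: wooden block 50 x 80 mm, 50 mm high, with a steel groove on top along its own y. Origin: under its centre, on the bench; z up. Groove: floor 50 mm above the bench, 13 mm wide, 18 mm deep, then flaring to about 40 mm at 86 mm height, ends open. The rod's run lies in it, rod axes parallel to the rest's (claw at -y, handle at +y).
- rest_home (a point): Where hook_grip is when the rod lies centred in its rest: in the axes of the rest 120 mm in +y and 112 mm up from its origin.
- jar: Bystander: amber glass jar with steel lid, 64 mm across, 85 mm high; origin under its centre.
- cleaner: Bystander: orange plastic bottle, 64 mm across, 190 mm high; origin under its centre.
- screwdriver: Bystander: screwdriver lying on the bench; origin under its middle.
There are look-alikes about, which are no part of the job. Leave any red look-alike of the rest alone.

How it is judged:
On the way, in this order (a step that is already met when the one before it is completed fails the run):
1. the rod is off its rest and its claw is under the guard, through the open end (distance between hook_grip and rest_home above 0.08 m and y of hook_tip in the frame of guard below -0.03 m and z of hook_tip in the frame of guard below 0.08 m), for 0.1 s.
2. the bracket is out from under the guard, lying flat on the bench (y of bracket_window in the frame of guard above 0.11 m and height (world z) of bracket_window below 0.02 m and angle between bracket_window's own z axis and vertical below 0.25 rad), for 0.2 s.
At the end, for the whole second after the job is handed in: The bracket lies flat and still on the bench with its centre at least 110 mm out from the guard's opening; the rod lies still in the groove of its rest, let go, upright and the same way round as before, within 30 mm of its centred place; the jar, bottle and screwdriver have not been moved (y of bracket_window in the frame of guard above 0.11 m and height (world z) of bracket_window below 0.01 m and angle between bracket_window's own z axis and vertical below 0.1 rad and distance between hook_grip and rest_home below 0.03 m and z of hook_grip in the frame of rest between 0.105 and 0.118 m and angle between the z axis of hook_grip and the z axis of rest, either way round below 0.2 rad and angle between the y axis of hook_grip and the y axis of rest, either way round below 0.2 rad and linear speed of each of hookrod, bracket below 0.02 m/s); the robot touches nothing.
It fails at once if the robot itself touches the bracket (contact force between any of the arm, the fingers and bracket above 0.5 N).
It fails at once if the jar is moved by more than 30 mm (distance of jar from where it was at the start of the episode above 0.03 m).
It fails at once if the bottle is moved by more than 30 mm (distance of cleaner from where it was at the start of the episode above 0.03 m).
It fails at once if the screwdriver is moved by more than 30 mm (distance of screwdriver from where it was at the start of the episode above 0.03 m).
It also fails if it takes over 51 s, if anything falls off the work surface, if the arm or the gripper's body presses on something with over 40 N, if the wrist force passes 120 N, or if a joint passes its speed limit or range.

## Working session

There is one attempt and no reset: what is moved stays moved. The work goes in short steps, each a Python script; the robot and the scene stay as the last script left them, time stands still between calls to the robot, and variables do not carry over. Pictures are saved under pics/ and viewed, and the job is handed in when it is done.

```bash
ls; mkdir -p pics
python3 - <<'E'
from plant import robot
import cv2,numpy as np,pickle
for n in("scene","top"):
    f=robot.grab_frame(n); cv2.imwrite(f"pics/{n}0.png",cv2.resize(f["image"][:,:,::-1],(800,600),interpolation=cv2.INTER_CUBIC))
    pickle.dump(f,open(f"{n}0.pkl","wb")); print(n,f["fx"],f["fy"],f["cx"],f["cy"],np.round(-f["R"].T@f["t"],3),np.round(f["R"],2).tolist())
print(robot.nose_length,robot.sense())
E
```

```text
pics
scene 414.5506546824472 414.5506546824472 257.56119982190995 197.64077439534967 [1.154 0.897 0.807] [[-0.8, 0.6, -0.01], [0.33, 0.42, -0.84], [-0.51, -0.68, -0.54]]
top 426.57011841760095 426.57011841760095 255.41709614689879 193.05924339551066 [0.293 0.055 1.253] [[-0.12, -0.99, -0.01], [-0.97, 0.12, -0.21], [0.21, -0.02, -0.98]]
0.011 {'t': 0.1, 'joint_pos': array([-1.16288408,  0.46934412, -0.04860738,  1.53358638,  0.02411881,
        1.14101417, -0.08231267]), 'joint_velocities': array([-0.00012851, -0.001934  ,  0.00014383, -0.00408163,  0.00021825,
        0.00066279,  0.00056783]), 'effort': array([ 2.27595615e-04, -5.11515212e+01, -4.71471052e-02, -2.38391680e+01,
        1.07560711e-02,  4.33355221e-03, -7.89983279e-07]), 'tcp_pos': array([0.28532797, 0.61116026, 0.24137259]), 'tcp_rot': array([3.14151843e+00, 1.76407395e-03, 1.13401957e+00]), 'wrist_force': array([ 0.16938683, -0.37638088, -0.0072622 ]), 'torque': array([ 0.03879309, -0.02067198, -0.0034545 ]), 'opening': 1.0004159782272968}
```

View pics/scene0.png

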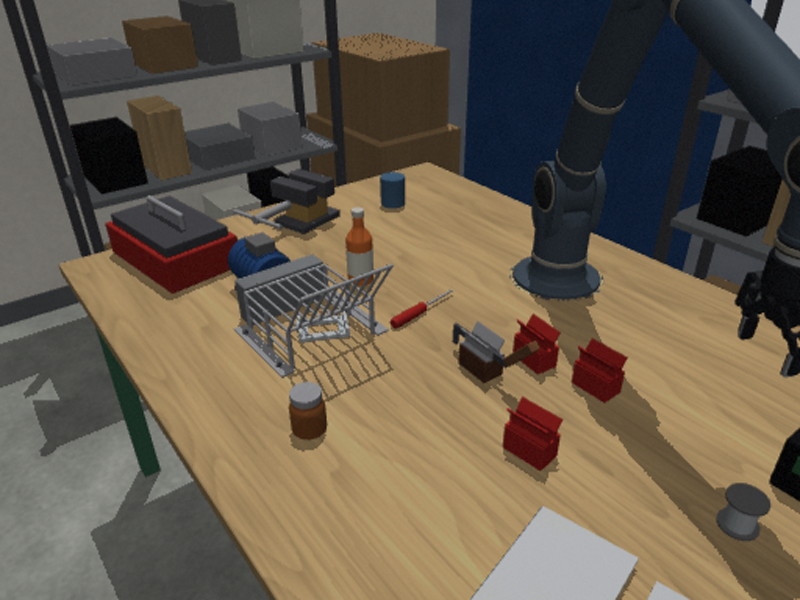

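View pics/top0.png

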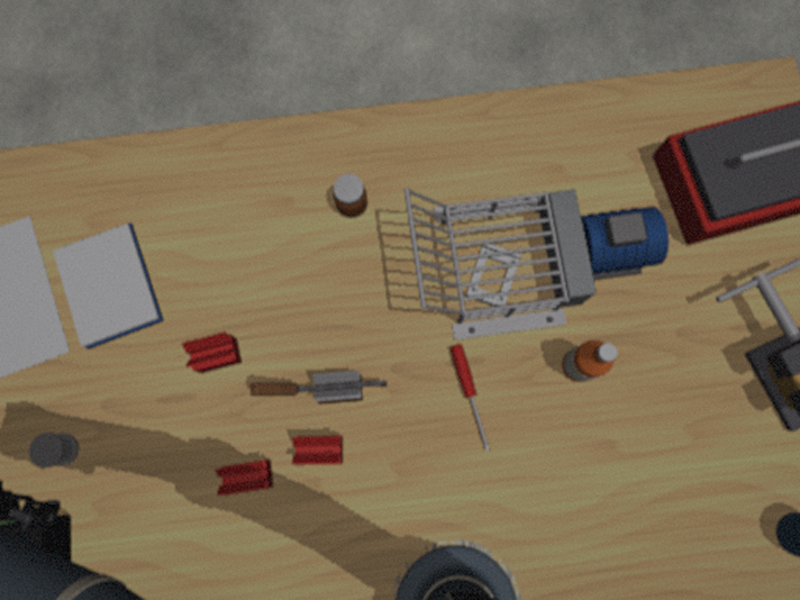

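The top view (800x600) shows the guard at (450–590, 195–335), opening toward image left. The bracket is under it at (495,272). The rod lies in its wooden rest at (250–385, 387), with the screwdriver at (468,395), the bottle at (592,360) and the jar at (350,195). Red decoy rests stand near the rod. I'll take enlarged crops next.

```bash
cat > h.py <<'E'
import numpy as np,cv2,pickle
def load(n): return pickle.load(open(n,"rb"))
def ray(f,u,v,z):
    c=-f["R"].T@f["t"]; d=f["R"].T@np.array([(u-f["cx"])/f["fx"],(v-f["cy"])/f["fy"],1.])
    return c+d*(z-c[2])/d[2]
def cloud(f):
    v,u=np.mgrid[:384,:512]; Z=f["range_z"]
    P=np.stack([(u-f["cx"])/f["fx"]*Z,(v-f["cy"])/f["fy"]*Z,Z],-1)
    return (P-f["t"])@f["R"]
def proj(f,X):
    c=np.asarray(X)@f["R"].T+f["t"]; return np.stack([c[...,0]/c[...,2]*f["fx"]+f["cx"],c[...,1]/c[...,2]*f["fy"]+f["cy"]],-1)
E
python3 - <<'E'
from h import *
f=load("top0.pkl"); im=f["image"][:,:,::-1]
def crop(f,u0,v0,w,h,s,n):
    cv2.imwrite(n,cv2.resize(np.ascontiguousarray(f["image"][v0:v0+h,u0:u0+w,::-1]),None,fx=s,fy=s,interpolation=cv2.INTER_CUBIC))
crop(f,235,110,160,120,5,"pics/tg.png")
crop(f,140,200,120,80,6,"pics/tr.png")
s=load("scene0.pkl"); crop(s,145,160,120,90,6,"pics/sg.png"); crop(s,280,195,80,60,8,"pics/sr.png")
P=cloud(f); print((f["range_z"]==0).mean())
b=P[300:330,100:140].reshape(-1,3); print("bench",b.mean(0),b.std(0))
P=cloud(s); print((s["range_z"]==0).mean(), P[300:340,200:260,2].mean(),P[300:340,200:260,2].std())
E
```

```text
0.004109700520833333
bench [0.25796201 0.45339898 0.00522382] [0.02404538 0.04030441 0.0727574 ]
0.0038401285807291665 0.0023530592219909085 0.032893717451205236
```

View pics/tg.png

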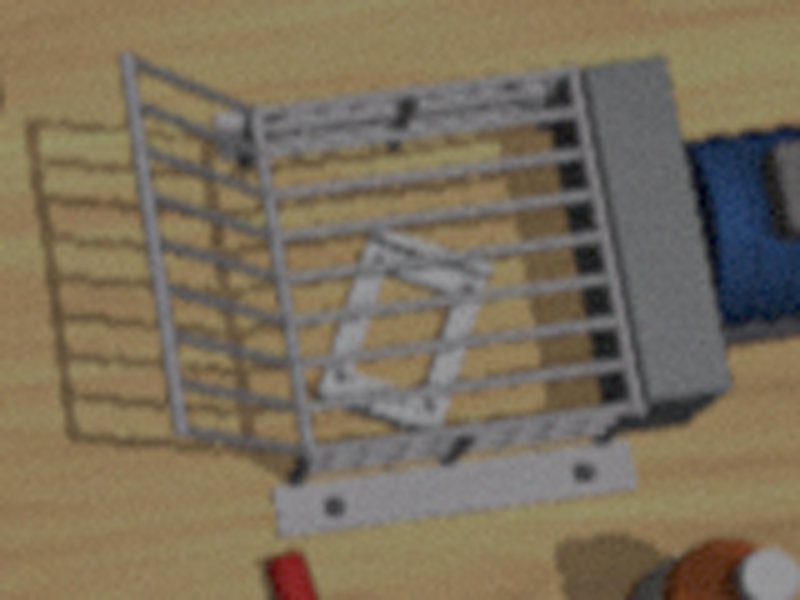

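View pics/tr.png

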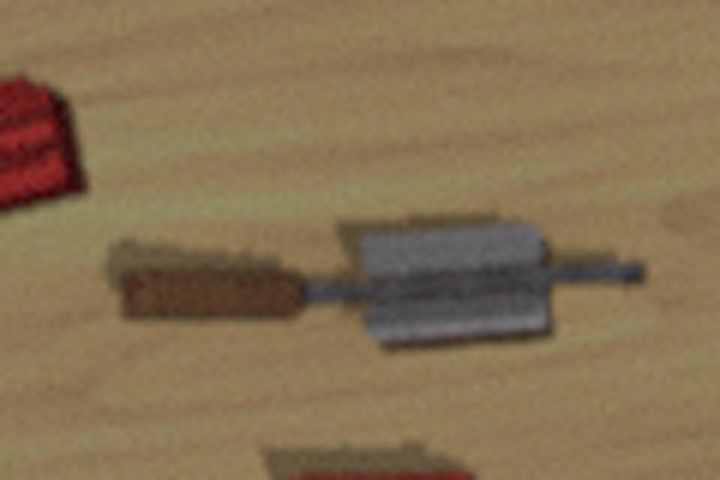

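View pics/sg.png

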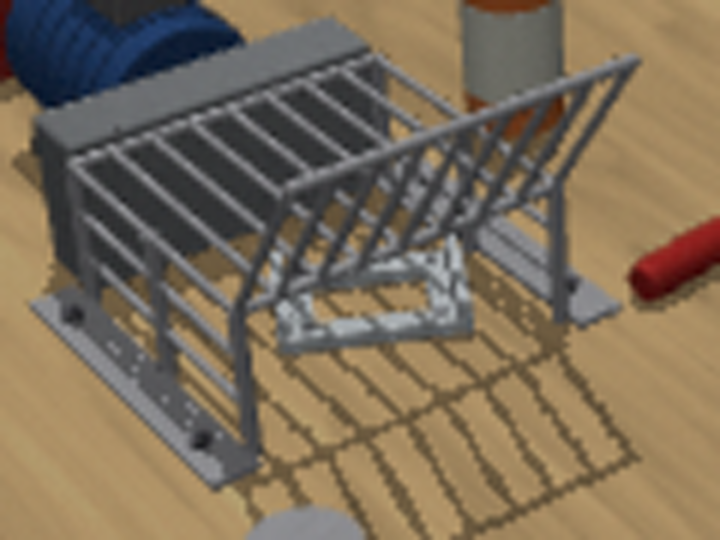

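View pics/sr.png

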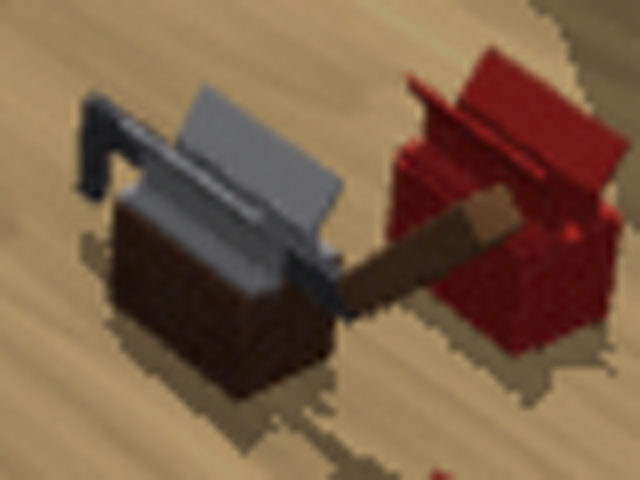

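Run:
```python
from h import *
f=load("top0.pkl"); s=load("scene0.pkl")
def T(x,y,z): return ray(f,235+(x+.5)/5-.5,110+(y+.5)/5-.5,z)
def R(x,y,z): return ray(f,140+(x+.5)/6-.5,200+(y+.5)/6-.5,z)
def S(x,y,z): return ray(s,145+(x+.5)/6-.5,160+(y+.5)/6-.5,z)
def SR(x,y,z): return ray(s,280+(x+.5)/8-.5,195+(y+.5)/8-.5,z)
pr=lambda n,l:print(n,*[np.round(p*1000).astype(int).tolist() for p in l])
pr("visor top",[T(127,55,.2),T(182,432,.2)]); pr("visor scene",[S(285,188,.2),S(637,60,.2)])
pr("bar top",[T(258,110,.088),T(308,468,.088)])
pr("strip",[T(275,492,.004),T(280,535,.004),T(637,487,.004),T(632,445,.004)])
pr("strip scene far",[S(218,490,.002),S(262,468,.002),S(30,303,.004)]);pr("near",[S(580,325,.002),S(622,308,.004)])
pr("bracket top, z=22 ears outer",[T(372,230,.022),T(492,265,.022),T(440,425,.022),T(318,392,.022)])
pr("window z=10",[T(388,260,.01),T(462,292,.01),T(425,385,.01),T(352,362,.01)])
pr("bracket scene z0",[S(278,355,.0),S(472,335,.0)])
pr("rod run",[R(310,294,.066),R(552,275,.066),R(640,272,.066)])
pr("handle",[R(123,294,.13),R(303,291,.07)])
pr("block top z=50 scene",[SR(112,200,.05),SR(245,290,.05)])
pr("block bottom z=0 scene",[SR(112,290,.0),SR(240,400,.0),SR(335,350,0)])
pr("claw tip scene",[SR(90,195,.018)]); pr("run end top",[SR(92,95,.066)])
pr("flare z86",[R(360,237,.086),R(543,225,.086),R(550,335,.086),R(380,345,.086)])
```

```text
visor top [708, -3, 200] [504, -5, 200]
visor scene [706, -7, 200] [502, -6, 200]
bar top [709, -80, 88] [498, -78, 88]
strip [501, -66, 4] [475, -65, 4] [477, -280, 4] [502, -281, 4]
strip scene far [736, -60, 2] [709, -62, 2] [740, -278, 4]
near [501, -68, 2] [473, -65, 4]
bracket top, z=22 ears outer [649, -145, 22] [618, -213, 22] [525, -166, 22] [554, -98, 22]
window z=10 [632, -153, 10] [607, -195, 10] [553, -164, 10] [572, -122, 10]
bracket scene z0 [650, -150, 0] [553, -100, 0]
rod run [411, 226, 66] [406, 114, 66] [402, 74, 66]
handle [415, 298, 130] [413, 229, 70]
block top z=50 scene [428, 116, 50] [427, 191, 50]
block bottom z=0 scene [422, 112, 0] [429, 194, 0] [378, 194, 0]
claw tip scene [402, 75, 18]
run end top [402, 73, 66]
flare z86 [432, 198, 86] [427, 115, 86] [377, 117, 86] [382, 194, 86]
```

The two views agree. The guard origin is at about (0.605, −0.080) with yaw 0, and the visor edge is at y −0.005. The bracket centre is at about (0.588, −0.157), yaw −25°, and its sides come out at 106 x 75 mm. The rest is at about (0.405, 0.155), yaw −3.4°, with hook_grip at (0.413, 0.274, 0.112). Next I check IK along the whole path.

```bash
cat >> h.py <<'E'
from scipy.spatial.transform import Rotation as Ro
HA=np.array([0,np.sin(np.deg2rad(40)),np.cos(np.deg2rad(40))])
def tool(grip,yaw,back=0,flip=1):
    """TCP pose for the grasp point at hook_grip (+back along handle), rod at yaw"""
    Rz=Ro.from_euler('z',yaw).as_matrix(); z=-Rz@HA; x=flip*Rz[:,0]; R=np.stack([x,np.cross(z,x),z],1)
    return np.asarray(grip)+z*(.008-back), Ro.from_matrix(R).as_euler('xyz')
TIP=np.array([0,-.195,-.0936])
def tool_tip(tip,yaw,flip=1):
    return tool(np.asarray(tip)-Ro.from_euler('z',yaw).as_matrix()@TIP,yaw,0,flip)
HOME=np.array([.413,.274,.112]); YR=np.deg2rad(-3.5)
E
python3 - <<'E'
from h import *
from plant import robot
for fl in(1,-1):
    print("flip",fl)
    for n,p in [("pre",tool(HOME,YR,.1,fl)),("grasp",tool(HOME,YR,0,fl)),("lift",tool(HOME+[0,0,.12],YR,0,fl)),("front",tool_tip([.592,.08,.12],0,fl)),("frontlow",tool_tip([.592,.08,.02],0,fl)),("in",tool_tip([.592,-.157,.02],0,fl)),("down",tool_tip([.592,-.157,.003],0,fl)),("out",tool_tip([.592,.1,.003],0,fl)),("outup",tool_tip([.592,.1,.15],0,fl))]:
        q=robot.inverse_kinematics(*p); print(n,np.round(p[0],3),None if q is None else np.round(q,2))
f=load("top0.pkl")
for n,u,v,z in[("jar lid",349,188,.085),("scr a",455,348,.01),("scr b",487,447,.01),("red1 a",185,345,.086),("red1 b",238,350,.086),("bottle",605,350,.19)]:
    print(n,np.round(ray(f,(u+.5)*.64-.5,(v+.5)*.64-.5,z),3))
E
```

```text
flip 1
pre [0.417 0.333 0.182] [-1.21  0.61  0.38  1.67  0.2   1.46 -0.97]
grasp [0.413 0.269 0.106] [-1.17  0.65  0.39  1.84  0.22  1.24 -0.98]
lift [0.413 0.269 0.226] [-1.19  0.49  0.41  1.77  0.26  1.46 -0.93]
front [0.592 0.27  0.207] [-1.    0.71  0.46  1.45  0.28  1.45 -0.67]
frontlow [0.592 0.27  0.107] [-0.99  0.82  0.44  1.51  0.25  1.3  -0.72]
in [0.592 0.033 0.107] [-0.82  0.7   0.56  1.83  0.37  0.98 -0.58]
down [0.592 0.033 0.09 ] [-0.81  0.72  0.55  1.83  0.37  0.95 -0.59]
out [0.592 0.29  0.09 ] [-0.99  0.86  0.43  1.47  0.24  1.31 -0.74]
outup [0.592 0.29  0.237] [-1.01  0.7   0.46  1.39  0.28  1.52 -0.66]
flip -1
pre [0.417 0.333 0.182] [-0.7   0.62 -0.37  1.63  0.49  1.6   1.85]
grasp [0.413 0.269 0.106] [-0.66  0.65 -0.32  1.81  0.53  1.41  1.82]
lift [0.413 0.269 0.226] [-0.63  0.5  -0.36  1.73  0.49  1.6   1.92]
front [0.592 0.27  0.207] [-0.52  0.7  -0.32  1.41  0.65  1.63  2.16]
frontlow [0.592 0.27  0.107] [-0.54  0.8  -0.28  1.47  0.67  1.5   2.08]
in [0.592 0.033 0.107] [-0.3   0.64 -0.18  1.79  0.78  1.22  2.21]
down [0.592 0.033 0.09 ] [-0.3   0.66 -0.18  1.8   0.79  1.2   2.19]
out [0.592 0.29  0.09 ] [-0.57  0.84 -0.28  1.44  0.66  1.5   2.06]
outup [0.592 0.29  0.237] [-0.54  0.69 -0.33  1.35  0.65  1.7   2.18]
jar lid [0.768 0.097 0.085]
scr a [ 0.456 -0.064  0.01 ]
scr b [ 0.269 -0.096  0.01 ]
red1 a [0.511 0.417 0.086]
red1 b [0.49  0.324 0.086]
bottle [ 0.399 -0.285  0.19 ]
```

Run:
```python
from h import *
from plant import robot
robot.grip(.6)
robot.goto(*tool(HOME,YR,.1))
robot.move_straight(tool(HOME,YR)[0],vel=.1)
f=robot.grab_frame("scene"); cv2.imwrite("pics/a1.png",cv2.resize(np.ascontiguousarray(f["image"][140:290,230:430,::-1]),None,fx=4,fy=4,interpolation=cv2.INTER_CUBIC))
st=robot.sense(); print(st["t"],st["tcp_pos"],st["wrist_force"],st["opening"])
```

```text
2.9167 [0.4129938  0.26963697 0.10620087] [-0.01597998  0.57423507 -0.17930889] 0.5963289162652369
```

View pics/a1.png

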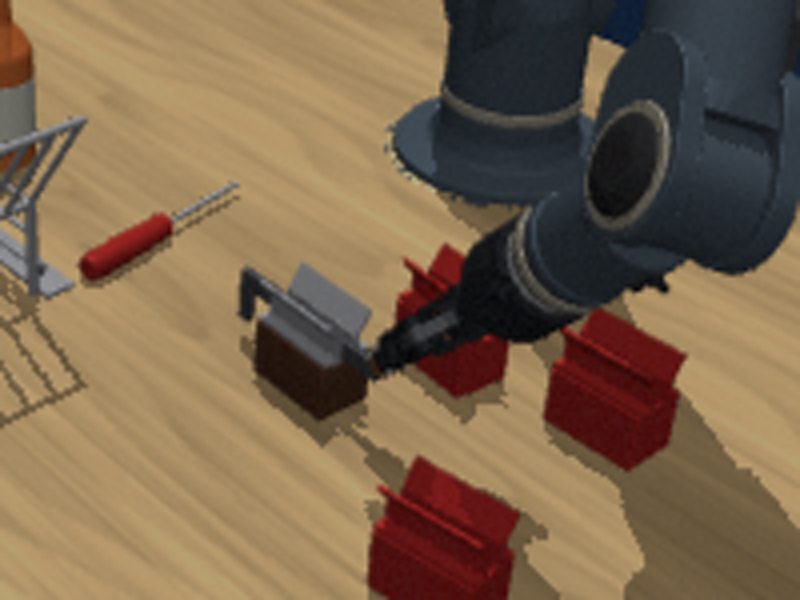

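The jaws straddle the handle near (385,365), aligned with it, and nothing else is touched. I'll grip, lift and check.

Run:
```python
from h import *
from plant import robot
robot.grip(0,80)
st=robot.sense(); print(st["t"],st["tcp_pos"],st["wrist_force"],st["opening"])
robot.move_straight(tool(HOME+[0,0,.07],YR)[0],vel=.08)
robot.move_straight(tool(HOME+[0,0,.13],YR)[0],vel=.15)
st=robot.sense(); print(st["t"],st["tcp_pos"],st["wrist_force"],st["torque"],st["opening"])
for n in("scene","top"):
    f=robot.grab_frame(n); pickle.dump(f,open(n+"1.pkl","wb"))
    g=np.ascontiguousarray(f["image"][:,:,::-1]); c=proj(f,(HOME+[0,0,.13]+Ro.from_euler('z',YR).as_matrix()@TIP))
    print(n,"tip expected",c); u,v=np.round(c).astype(int)
    k=g[v-50:v+50,u-70:u+70]; k=cv2.resize(k,None,fx=5,fy=5,interpolation=cv2.INTER_CUBIC); cv2.circle(k,(int((c[0]-u+70.5)*5),int((c[1]-v+50.5)*5)),4,(0,255,0),1)
    cv2.imwrite(f"pics/l_{n}.png",k)
```

```text
3.2833 [0.41283395 0.26923287 0.10613107] [-0.48955842  1.07763972  2.05969268] 0.24971052301120242
4.8583 [0.41232005 0.26882796 0.23522788] [-0.12787516 -0.54733688 -3.04717895] [ 1.1445158  -0.09019267  0.01486407] 0.2455161452669545
scene tip expected [293.49264093 185.07843039]
top tip expected [243.29876056 242.81257483]
```

View pics/l_scene.png

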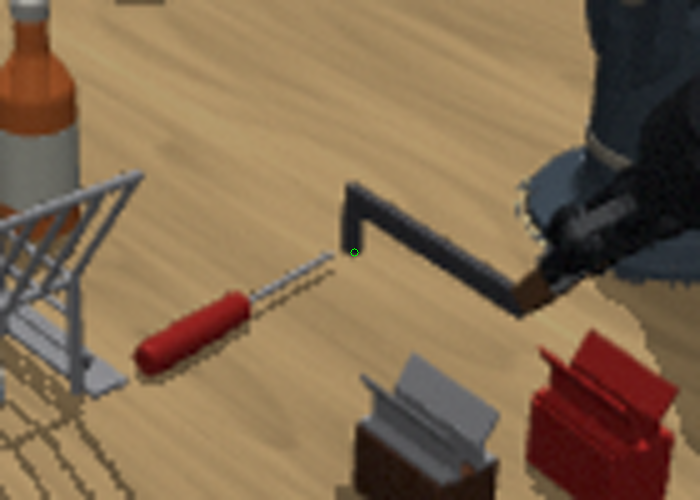

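View pics/l_top.png

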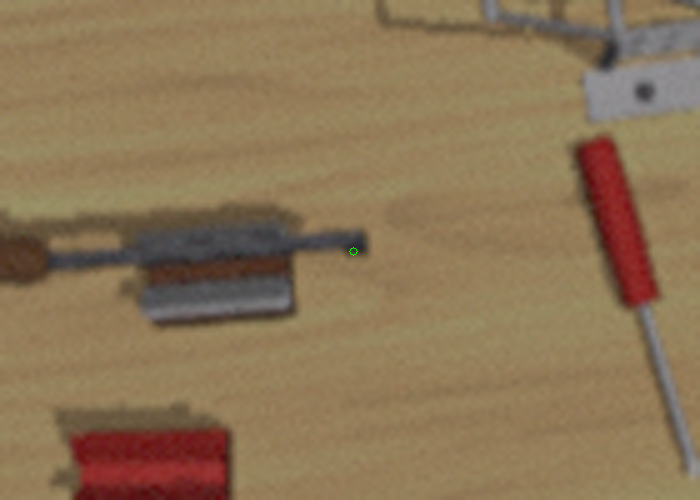

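The rod is held firmly, and the claw tip is within about 2 mm of where it was predicted in the scene view. Now the move to the guard front and in.

Run:
```python
from h import *
from plant import robot
p,a=tool_tip([.593,.09,.13],0); robot.move_straight(p,vel=.25,attitude=a)
robot.move_straight(tool_tip([.593,.09,.022],0)[0],vel=.15)
f=robot.grab_frame("scene"); cv2.imwrite("pics/b1.png",cv2.resize(np.ascontiguousarray(f["image"][140:290,120:320,::-1]),None,fx=4,fy=4,interpolation=cv2.INTER_CUBIC))
h=robot.move_straight(tool_tip([.593,-.157,.022],0)[0],vel=.12,contact_N=8)
st=robot.sense(); print(h,st["t"],st["tcp_pos"],st["wrist_force"])
for n,(u,v,w,hh) in {"scene":(120,140,200,150),"top":(215,100,180,135)}.items():
    f=robot.grab_frame(n); cv2.imwrite(f"pics/in_{n}.png",cv2.resize(np.ascontiguousarray(f["image"][v:v+hh,u:u+w,::-1]),None,fx=4,fy=4,interpolation=cv2.INTER_CUBIC))
```

```text
False 8.9583 [0.59315676 0.03361297 0.10931292] [-0.31841177 -0.53541228 -1.37843827]
```

View pics/in_scene.png

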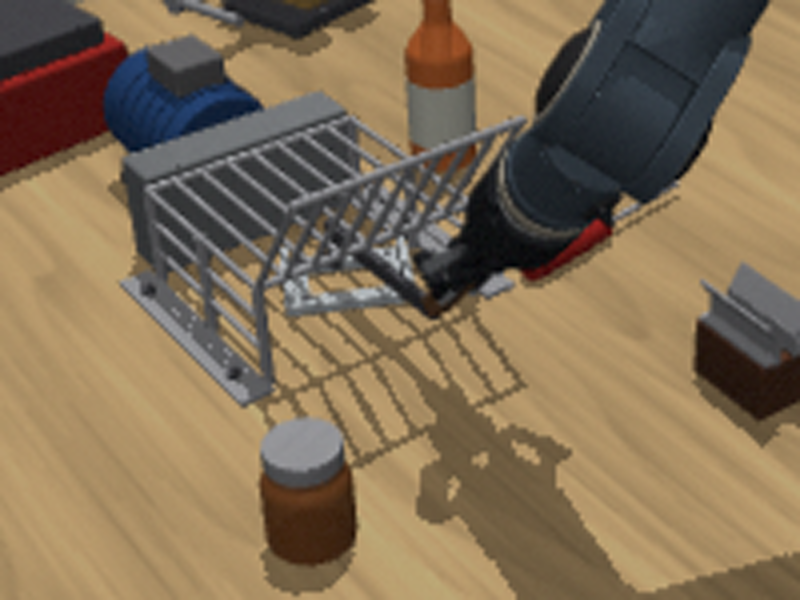

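View pics/in_top.png

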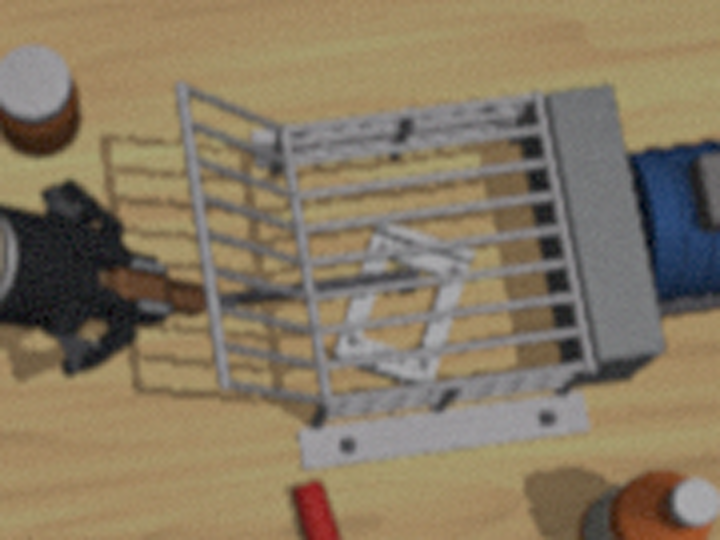

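Run:
```python
from h import *
f=load("top0.pkl")
g=lambda x,y,z: np.round(ray(f,215+(x+.5)/4-.5,100+(y+.5)/4-.5,z),3)
print("run end top",g(440,270,.070))
print("brk ears corners",[g(x,y,.022).tolist() for x,y in[(378,225),(473,252),(430,383),(335,357)]])
print("expected px of run end",(proj(f,[.593,-.163,.070])-[215,100])*4, "tip",(proj(f,[.593,-.157,.022])-[215,100])*4,"floor",(proj(f,[.593,-.157,.003])-[215,100])*4)
```

```text
run end top [ 0.595 -0.176  0.07 ]
brk ears corners [[0.648, -0.145, 0.022], [0.618, -0.212, 0.022], [0.523, -0.165, 0.022], [0.551, -0.098, 0.022]]
expected px of run end [420.8455679  273.48460838] tip [403.65659634 291.54930131] floor [400.30756992 297.95692226]
```

Run:
```python
from h import *
from plant import robot
f=robot.grab_frame("top"); pickle.dump(f,open("top2.pkl","wb"))
u,v=285,145
k=cv2.resize(np.ascontiguousarray(f["image"][v:v+60,u:u+60,::-1]),None,fx=10,fy=10,interpolation=cv2.INTER_CUBIC)
for p,c in(([.593,-.163,.070],(0,0,255)),([.593,-.157,.022],(0,255,0)),([.593,-.157,.003],(255,0,0)),([.588,-.157,.01],(0,255,255))):
    q=(proj(f,p)-[u,v]+.5)*10; cv2.circle(k,tuple(np.int32(q)),4,c,1)
cv2.imwrite("pics/z.png",k)
```

```text
(no output)
```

View pics/z.png

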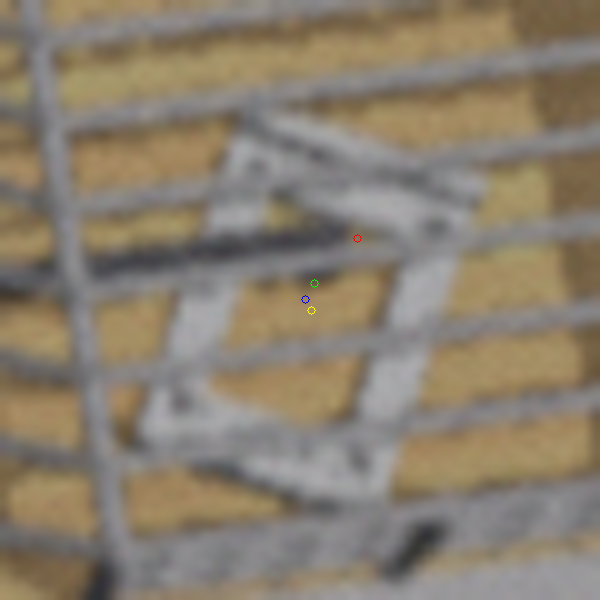

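The claw tip shows at about (318,278) and will land near (306,300). That is well inside the window, and the red prediction marker sits on the run end. Now lower to the bench, back off 3 mm and pull partway.

Run:
```python
from h import *
from plant import robot
h=robot.move_straight(tool_tip([.593,-.157,-.003],0)[0],vel=.03,contact_N=5)
p=robot.sense()["tcp_pos"]; off=p[2]-tool_tip([.593,-.157,0],0)[0][2]; print("touch",h,"tip z",off)
z0=(off if h else 0)+.003
np.save("z0.npy",z0)
robot.move_straight(tool_tip([.593,-.157,z0],0)[0],vel=.05)
robot.move_straight(tool_tip([.593,-.04,z0],0)[0],vel=.07)
st=robot.sense(); print(st["t"],st["tcp_pos"],st["wrist_force"])
f=robot.grab_frame("top"); cv2.imwrite("pics/p1.png",cv2.resize(np.ascontiguousarray(f["image"][90:225,175:355,::-1]),None,fx=4,fy=4,interpolation=cv2.INTER_CUBIC))
f=robot.grab_frame("scene"); cv2.imwrite("pics/p1s.png",cv2.resize(np.ascontiguousarray(f["image"][150:270,140:300,::-1]),None,fx=5,fy=5,interpolation=cv2.INTER_CUBIC))
```

```text
touch True tip z -0.0014472289476811784
11.925 [0.59305741 0.14975028 0.08906977] [ 0.81911258 -1.3309057  -1.98934824]
```

View pics/p1.png

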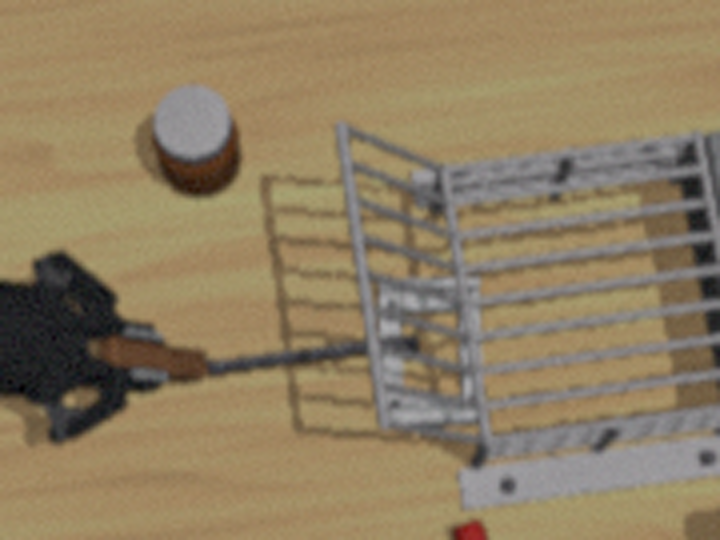

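View pics/p1s.png

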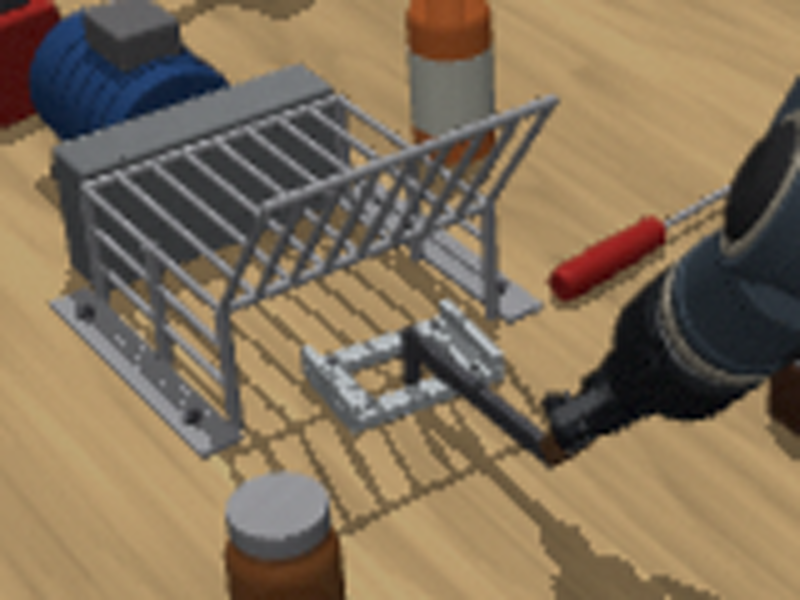

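The bracket (370–480, 280–420 in the top crop) follows the claw, squared up and flat. I'll pull it the rest of the way, release and lift.

Run:
```python
from h import *
from plant import robot
z0=float(np.load("z0.npy"))
robot.move_straight(tool_tip([.593,.082,z0],0)[0],vel=.08)
robot.sleep(.3)
robot.move_straight(tool_tip([.593,.072,z0],0)[0],vel=.05)
robot.move_straight(tool_tip([.593,.072,.15],0)[0],vel=.12)
st=robot.sense(); print(st["t"],st["tcp_pos"],st["wrist_force"])
f=robot.grab_frame("top"); pickle.dump(f,open("top3.pkl","wb")); cv2.imwrite("pics/q1.png",cv2.resize(np.ascontiguousarray(f["image"][90:225,155:335,::-1]),None,fx=4,fy=4,interpolation=cv2.INTER_CUBIC))
f=robot.grab_frame("scene"); pickle.dump(f,open("scene3.pkl","wb")); cv2.imwrite("pics/q1s.png",cv2.resize(np.ascontiguousarray(f["image"][150:270,140:300,::-1]),None,fx=5,fy=5,interpolation=cv2.INTER_CUBIC))
```

```text
15.7333 [0.592576   0.26179156 0.23646828] [ 0.61057297 -0.02576017 -2.20127258]
```

View pics/q1.png

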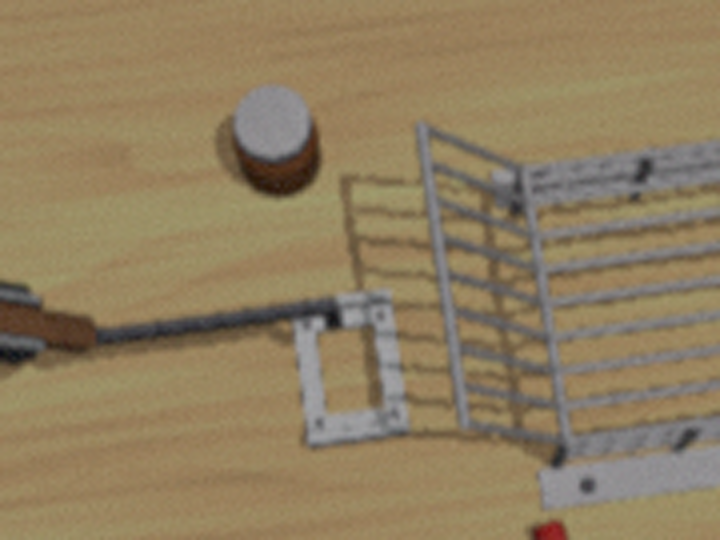

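View pics/q1s.png

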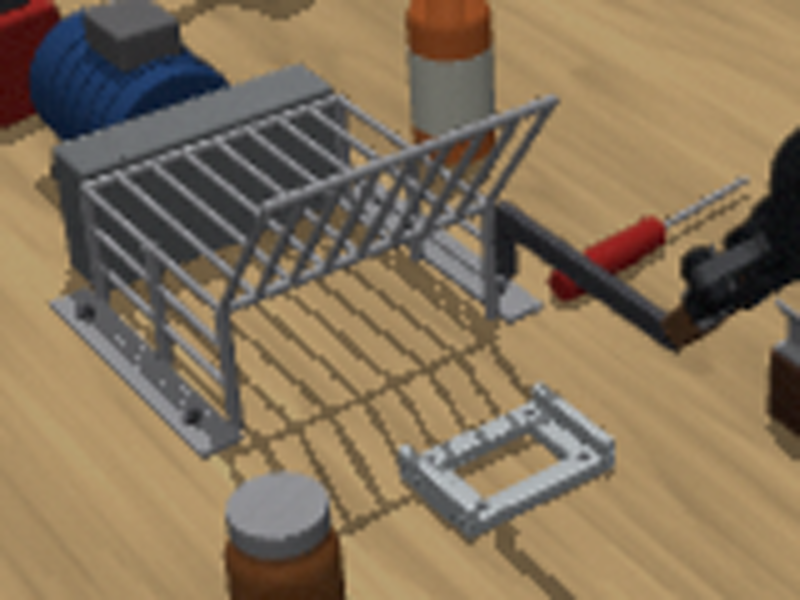

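Run:
```python
from h import *
from plant import robot
f=load("top3.pkl")
g=lambda x,y,z: np.round(ray(f,155+(x+.5)/4-.5,90+(y+.5)/4-.5,z),3).tolist()
print("bracket corners z22",[g(*p,.022) for p in[(293,318),(390,292),(410,433),(311,446)]])
p,a=tool(HOME+[0,0,.13],YR); robot.move_straight(p,vel=.25,attitude=a)
robot.move_straight(tool(HOME+[0,0,.06],YR)[0],vel=.15)
st=robot.sense(); print(st["t"],st["wrist_force"])
for n,(u,v) in {"scene":(270,170),"top":(140,190)}.items():
    f=robot.grab_frame(n); cv2.imwrite(f"pics/r_{n}.png",cv2.resize(np.ascontiguousarray(f["image"][v:v+90,u:u+120,::-1]),None,fx=6,fy=6,interpolation=cv2.INTER_CUBIC))
```

```text
bracket corners z22 [[0.637, 0.102, 0.022], [0.648, 0.028, 0.022], [0.539, 0.026, 0.022], [0.539, 0.1, 0.022]]
17.325 [ 0.89539481  0.17246023 -1.4581976 ]
```

View pics/r_scene.png

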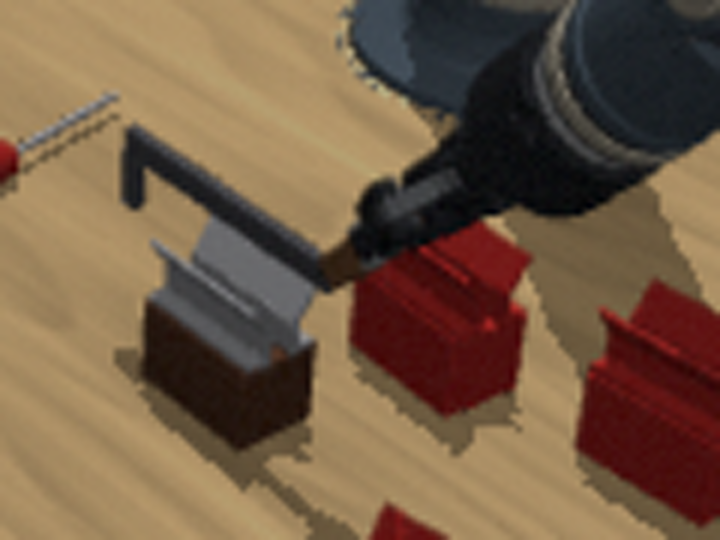

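View pics/r_top.png

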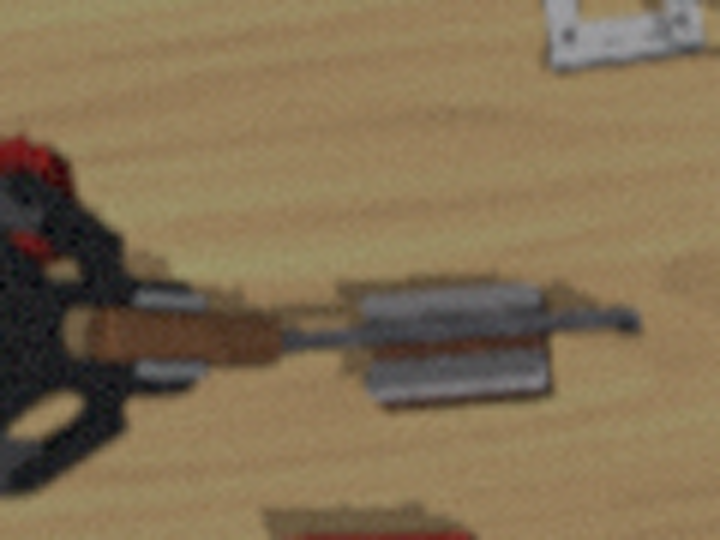

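The bracket spans y 0.026–0.101, about 30 mm clear of the visor edge. The rod is parallel to the groove, above it. I'll lower it and release.

Run:
```python
from h import *
from plant import robot
P=tool(HOME,YR)[0]
h=robot.move_straight(P+[0,0,.006],vel=.06,contact_N=12); st=robot.sense(); print(h,st["tcp_pos"]-P,st["wrist_force"])
if not h:
    h=robot.move_straight(P+[0,0,-.002],vel=.02,contact_N=4); st=robot.sense(); print(h,st["tcp_pos"]-P,st["wrist_force"])
for n,(u,v) in {"scene":(270,170),"top":(140,190)}.items():
    f=robot.grab_frame(n); cv2.imwrite(f"pics/s_{n}.png",cv2.resize(np.ascontiguousarray(f["image"][v:v+90,u:u+120,::-1]),None,fx=6,fy=6,interpolation=cv2.INTER_CUBIC))
```

```text
False [0.00024888 0.00013048 0.00628655] [-0.58794387  0.37175558 -1.9532435 ]
True [ 1.80985675e-04  3.05246056e-04 -7.12777843e-05] [0.87353338 1.65361337 4.96273382]
```

View pics/s_scene.png

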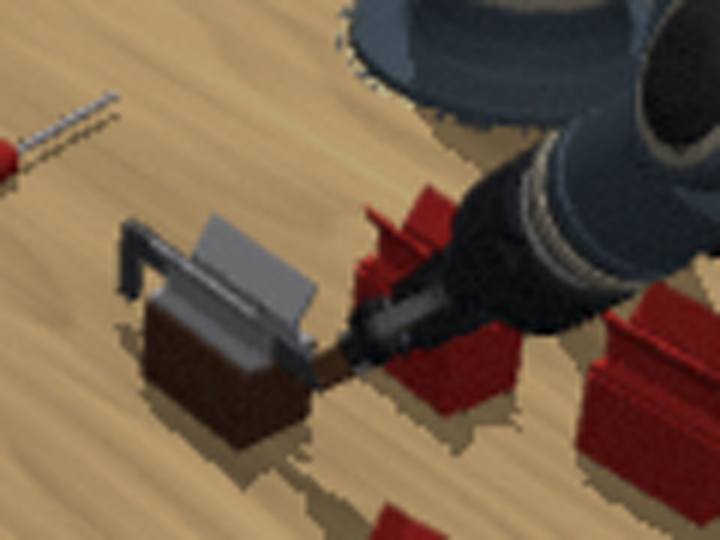

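The run sits in the groove, and the touch came at the original height. Release and back off along the handle.

Run:
```python
from h import *
from plant import robot
robot.grip(.55); robot.sleep(.2)
robot.move_straight(tool(HOME,YR,.12)[0],vel=.1)
p=tool(HOME,YR,.12)[0]; robot.move_straight(p+[0,.04,.08],vel=.15); robot.sleep(.5)
st=robot.sense(); print(st["t"],st["tcp_pos"],st["wrist_force"])
for n in("scene","top"):
    f=robot.grab_frame(n); pickle.dump(f,open(n+"4.pkl","wb")); cv2.imwrite(f"pics/e_{n}.png",cv2.resize(f["image"][:,:,::-1],(800,600),interpolation=cv2.INTER_CUBIC))
# shift vs start, local patches
a=load("scene0.pkl");b=load("scene4.pkl");t0=load("top0.pkl");t1=load("top4.pkl")
for n,A,B,(u0,u1,v0,v1) in [("rod claw scene",a,b,(286,330,203,245)),("jar scene",a,b,(180,215,240,285)),("screw scene",a,b,(245,292,183,213)),("bottle scene",a,b,(217,242,130,180)),("rod top",t0,t1,(195,250,235,262)),("jar top",t0,t1,(208,240,108,142)),("screw top",t0,t1,(285,315,218,290)),("bottle top",t0,t1,(355,398,212,247))]:
    t=A["image"][v0:v1,u0:u1]; r=cv2.matchTemplate(B["image"][v0-8:v1+8,u0-8:u1+8],t,cv2.TM_CCOEFF_NORMED); _,m,_,l=cv2.minMaxLoc(r); print(n,"shift px",l[0]-8,l[1]-8,round(m,3))
```

```text
22.1167 [0.41739427 0.38578502 0.27768311] [ 0.46680633 -0.67050568 -0.3047336 ]
rod claw scene shift px 0 0 0.998
jar scene shift px 0 0 0.999
screw scene shift px 0 0 0.999
bottle scene shift px 0 0 0.999
rod top shift px 0 0 0.986
jar top shift px 0 0 0.993
screw top shift px 0 0 0.988
bottle top shift px 0 0 0.992
```

View pics/e_scene.png

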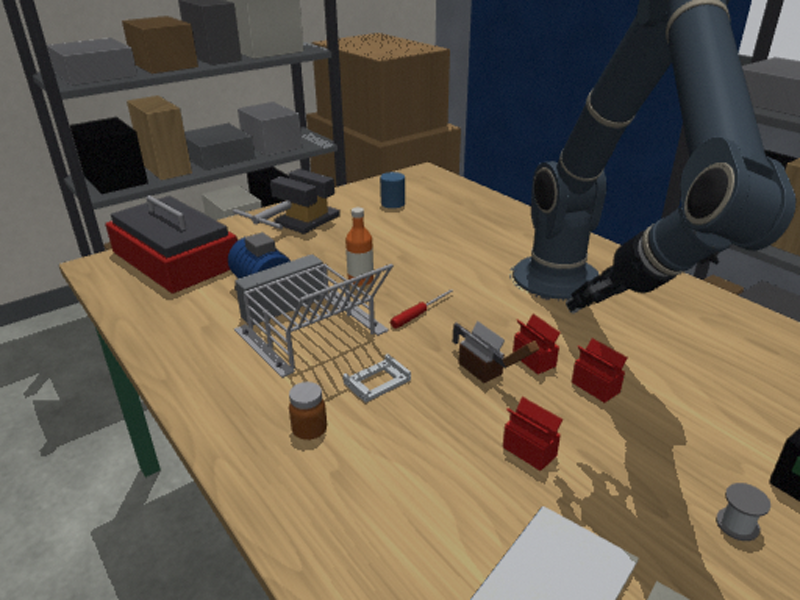

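View pics/e_top.png

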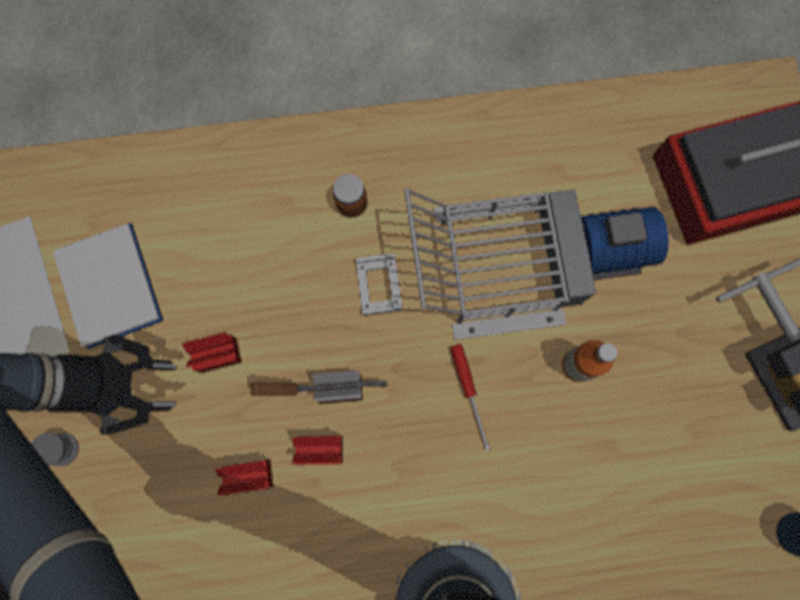

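The bracket lies flat and clear at (378,285) in the top view. The rod is back in its rest exactly where it was, and the hand is well away.

```bash
python3 -c "
from plant import robot
print(robot.close_job(), robot.sense()['t'])"
```

```text
the job is handed in; nothing more can be done
the job is handed in; nothing more can be done
```

The bracket is out from under the guard, the rod is back in its rest, and the job is handed in. It took about 22 s of the 51 s; the hand-in reports no verdict.

I gripped the rod by its handle, lifted it off the rest and reached the claw in under the guard. After lowering the claw into the bracket's window and touching the bench, I raised it 3 mm and drew the bracket straight out. I then laid the rod back in its groove at the pose it came from, let go and backed away.

Last checks:
- **Bracket:** it lies flat, with its centre about 144 mm out from the opening. Its rear edge is about 30 mm clear of the visor edge.
- **Rod, jar, bottle and screwdriver:** they show 0 px shift from the start in both camera views.
- **Placing the rod:** it touched the groove floor within 0.1 mm of the original grasp height.
- **Forces:** wrist force stayed at about 5 N or less at every reading I took.
- **Hand and bracket:** I measured no contact between them directly, but the hand was never near the bracket in the pictures.

One by-eye reading disagreed. In the picture of the claw inside the guard I first read the run's end 13 mm too deep, because a roof bar overlapped it. A closer crop put the run's end and the claw tip where they were expected.

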